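# Close the tube rack and hold it registered in the corner of the code reader

## Task

The loaded tube rack has to be read on the flatbed reader. While it still stands on the worktop, swing its hinged cover fully shut, then carry the rack upright onto the reader's bed and press it firmly into the corner, its long side flush along the long fence and its short side against the short fence at once, so that both spring plungers are pushed in. The reader scans only while the rack is held there, so finish with the gripper still holding it pressed against both fences, and leave the bottle, beaker and flask alone.

Things in the scene. Friction and masses are not known exactly. Their poses are not given: they have to be found in the camera images.
- rack: White tube rack with grey-capped tubes, loose, about 0.4 kg. Block 60 mm (x) by 124 mm (y), 50 mm high, 57 mm with the cover shut; smooth walls but for small hinge and catch parts at the top near y = +-44 mm. Grip it across the 60 mm width at mid length, in its upper half. Origin: centre of the underside; z up. The cover's hinge runs along its +x long side.
- cover (a joint): Hinged cover of the rack, white frame with clear pane, 58 mm from hinge to free edge, 124 mm long, 6 mm thick. Rad: 0 = shut flat on the rack, grows as it swings up, 1.57 = upright, stops at 1.9. Stays where it is left (about 0.5 N at the free edge moves it). Hinge axis along the rack's y, at rack x = +29 mm, z = 51 mm.
- cover_edge (a point): Middle of the free long edge of the cover, on its outer (upper when shut) face.
- reader: Flatbed code reader fixed to the worktop: low white and grey housing 150 mm (its x) by 230 mm (its y), top face (the bed, with a dark glass window) 40 mm above the worktop. Origin: centre of the underside. The corner stop stands on the bed at its far (+x) left (+y) corner; the two other sides are open. The rack slides easily on it (friction about 0.25).
- corner (a point): Corner point on the bed: where the contact planes of the two fences' pads meet, at bed height (40 mm). Axes as the reader's. A seated rack has its centre 30 mm toward -x and 62 mm toward -y of this point, its y axis parallel to the reader's y (either way round). A firm push of about 15 N toward each fence seats it against the springs and friction.
- long_fence: Long aluminium fence along the reader's y, 136 mm long, 14 mm thick, 20 mm high above the bed, with two steel locating pads (80 mm apart, 13 mm above the bed) facing -x. Origin: in the pads' contact plane at mid length, bed height.
- short_fence: Short aluminium fence along the reader's x, 62 mm long, 14 mm thick, 20 mm high, with one steel locating pad facing -y. Origin: in the pad's contact plane at mid length, bed height.
- long_plunger (a joint): Spring switch plunger in the long fence, between its pads: 0 = out, standing 3 mm proud of the pads; 0.003 m = pushed level with the pads, rack home (can go on to 0.006). Spring 1.2 N at 0, 3 N at 0.003.
- short_plunger (a joint): The same plunger in the short fence, pushed toward the reader's +y: 0 = out, 3 mm proud of the pad; 0.003 m = level with the pad, rack home. Spring 1.2 N at 0, 3 N at 0.003. Together the springs push the rack off the pads when it is let go.
- amber_bottle: Small brown bottle with a white cap, 48 mm wide, 105 mm high, a bystander. Origin: centre of its underside.
- beaker: Small clear beaker, 55 mm wide, 68 mm high, a bystander. Origin: centre of its underside.
- conical_flask: Conical flask, 65 mm wide, 104 mm high, a bystander. Origin: centre of its underside.

How it is judged:
By the outcome, as a careful person would: the job done as asked, in the order asked, and still so for the second after the job is handed in, while the arm keeps its last pose, push and grip.
It also fails if it takes over 64 s, if anything falls off the work surface, if the arm or the gripper's body presses on something with over 40 N, if the wrist force passes 120 N, or if a joint passes its speed limit or range.

## Robot

A 6-joint arm with a two-finger parallel gripper is mounted at the origin on a cart in front of the work surface, level with it; the furniture and walls round the work are solid. World frame = base frame: x ahead of the robot, y to its left, z up, the work surface at z = 0. Lengths are in m, angles in rad, forces in N, time in s.
With the tool pointing down it reaches from about 0.25 to 0.775 m from the base axis. Payload 4 kg.
Tool frame: the origin (TCP) lies at the very end of the fingers, on their centre line; the grasp point (between the pads) lies 19 mm behind it; z points along the fingers, y is the line along which they close (so a half turn about z gives the same grasp; the last joint's range is limited). The gripper opens to 94 mm and grips with 3 to 60 N. Pads are 16 mm wide; open, the fingers measure 119 mm over their backs; the gripper's body (75 mm by 177 mm) begins 78 mm behind the grasp point.
Start: joints at [-1.395, 0.087, 1.371, -0, 1.684, -0.103], TCP at [0.151, -0.529, 0.206] pointing down, gripper open.
Joint ranges: [-3.1, 3.1], [-0.76, 2.03], [0.27, 2.55], [-1.08, 4.22], [0.17, 2.65], [-2.57, 2.57]. Speed limits (rad/s): [2.79, 2.79, 3.14, 3.14, 3.14, 3.14].

## Interface

Orientations are given as [roll, pitch, yaw] about the fixed x, y, z axes, in that order (R = Rz(yaw) Ry(pitch) Rx(roll)).
In Python, from bench import robot, vision gives the robot as it stands.
- The arm moves only by the shell command python3 -m crank 'ROWS'. ROWS is JSON, a list of rows, each a list of 3 entries, a list of its own where there are three numbers: the closure, from 0 (fully open) to 1 (shut), then the shift along the tool's x, y, z in m, then the turn, a rotation vector about the tool's x, y, z in degrees. A call has 1 to 8 rows; each row shifts and turns the commanded pose from where the row before left it, along the tool's axes as they then stand; what a row does not reach is not made up. A row lasts 1/10 s, in which the tool goes at most 50 mm and 8.59 degrees, less where a joint would pass 70% of its speed; a pose out of reach is approached as far as the arm can. A call with a gripper value outside its range is refused whole. The fingers move at their own pace and stop on an object; the grip force is fixed at half the most. Time passes only in rows, so rows that do not move let the fingers close. It gives the time, the measured TCP pose, the force, the opening and the grip force at its end, in the units of the state.
- robot.get_obs(): the state, without advancing time (a new reading comes with each control period).
- vision.snapshot(name): name is "side" or "top" or "wrist"; returns a dict with "color" (480x640x3 uint8, red, green, blue), "z_map" (480x640 float32, m along the optical axis (not along the pixel's ray), 0 where there is no reading), "fx", "fy", "cx", "cy" (pixels), "R" (3x3) and "t" (3): a world point X has camera coordinates R X + t. Camera axes: x right, y down, z forward; pixel columns grow to the right and rows downward; lengths in m; the calibration is good to about 2 mm. The wrist camera is an equidistant fisheye: a pixel r from the principal point sees the ray r / f radians off the axis. A picture is of the moment at which its call begins.
- robot.close_job(): hands the job in; it is judged then, once.
The state is a dict: "time": time; "joint_positions": joint angles; "qvel": joint speeds; "joint_torque": joint torques, N m; "tool_pos": TCP position; "ee_rot": TCP orientation; "wrist_force": force on the tool from outside, world axes, zero at the start; "wrist_torque": the same for the moment, N m; "width": finger opening in m; "finger_force": force on a finger pad.
Only numpy, scipy, OpenCV 4.12 (cv2) and the standard library are available. Lean on these libraries where they do the work, as an engineer would, in place of code of your own. Each camera call takes 0.05 s, during which the arm holds its last target. There are 200 camera calls.

## Working session

There is one attempt and no reset: what is moved stays moved. The work goes in short steps, Python scripts to look and compute and a shell command to move; the robot and the scene stay as the last step left them, time stands still between calls to the robot, and variables do not carry over. Pictures are saved under pics/ and viewed, at most 10 in all, crops included, and the job is handed in when it is done.

```bash
mkdir -p pics
cat > h.py <<'E'
import numpy as np,cv2
from bench import robot,vision
def snap(n,f):
    s=vision.snapshot(n); cv2.imwrite('pics/'+f+'.png',s['color'][:,:,::-1]); np.savez(''+f+'.npz',**s); return s
def world(s):
    v,u=np.mgrid[0:480,0:640]; z=s['z_map']
    p=np.stack([(u-s['cx'])/s['fx']*z,(v-s['cy'])/s['fy']*z,z],-1)
    w=(p-s['t'])@s['R']; w[z==0]=np.nan; return w
E
python3 - <<'E'
from h import *
a=snap('top','top1');b=snap('side','side1')
print(robot.get_obs())
for s in(a,b):print(s['R'].round(3),s['t'],-s['R'].T@s['t'])
E
```

```text
{'time': 0.1, 'joint_positions': array([-1.39511957e+00,  8.79090476e-02,  1.37209292e+00, -2.20199826e-05,
        1.68358568e+00, -1.03101822e-01]), 'qvel': array([ 1.33432421e-03, -9.61289260e-04, -2.90401679e-03, -1.23361518e-03,
        1.97479598e-03,  1.72484527e-05]), 'joint_torque': array([ 3.00319596e-03, -3.41251373e+01, -3.03303802e+01,  7.20037823e-02,
        3.03742953e-02, -9.80863501e-05]), 'tool_pos': array([ 0.15125138, -0.52828677,  0.20441111]), 'ee_rot': array([-3.13960601e+00, -1.83553727e-04,  2.78775941e-01]), 'wrist_force': array([-0.88930528,  0.06889581,  0.33903175]), 'wrist_torque': array([-0.0004318 ,  0.00327868,  0.03367974]), 'finger_force': 0.0, 'width': 0.09393821270743742}
[[-0.007 -1.     0.001]
 [-0.981  0.007 -0.192]
 [ 0.192 -0.002 -0.981]] [0.0968886  0.613155   1.18052417] [0.37620202 0.09522328 1.2760832 ]
[[ 0.991 -0.132  0.02 ]
 [-0.063 -0.593 -0.803]
 [ 0.118  0.794 -0.596]] [-0.61809322  0.14601343  1.23317123] [ 0.47652942 -0.97444378  0.8645516 ]
```

View pics/top1.png

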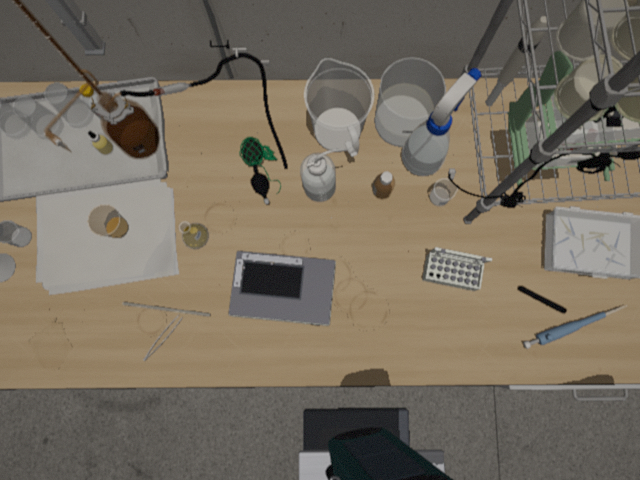

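View pics/side1.png

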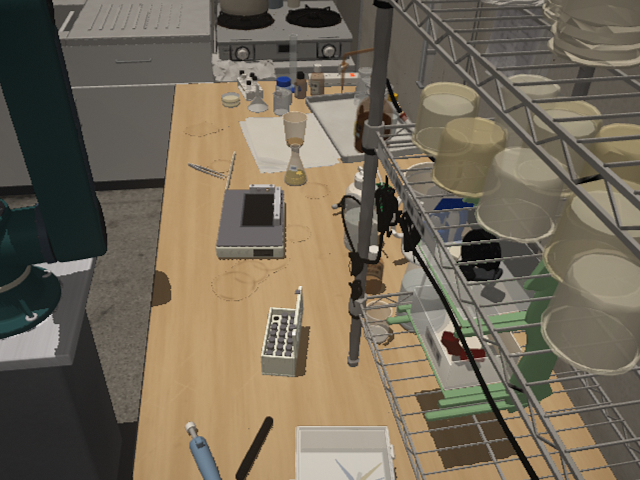

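The top view shows the rack at (455,270) with its cover upright on the far side. The reader is at (283,288), with its corner stop at the far left (237,256). The bottle is at (384,183), the beaker at (441,191) and the flask at (195,235). The wire-rack post is near (480,210).

Run:
```python
from h import *
s=np.load('top1.npz');w=world(s)
def rect(u0,u1,v0,v1,zl,zh):
    p=w[v0:v1,u0:u1].reshape(-1,3);p=p[(p[:,2]>zl)&(p[:,2]<zh)]
    r=cv2.minAreaRect(p[:,:2].astype(np.float32)); print(len(p),p.min(0).round(3),p.max(0).round(3),r,cv2.boxPoints(r).round(4).tolist(),np.median(p[:,2]))
print('rack');rect(415,500,238,300,.035,.06)
print('cover');rect(415,500,235,300,.065,.2)
print('bed');rect(215,345,245,335,.03,.048)
print('fence');rect(215,345,240,335,.052,.1)
z=w[250,430:490,2];print(z[::5].round(3)); print(w[270:274,440:470:6,2].round(3))
s=np.load('side1.npz');w=world(s)
print('side');rect(250,310,285,380,.035,.056);rect(250,310,285,380,.065,.2);rect(210,295,180,260,.052,.1);rect(210,295,180,260,.03,.048)
# post / obstacles near
w=world(np.load('top1.npz'));p=w.reshape(-1,3)
m=(p[:,0]<.6)&(p[:,0]>.2)&(p[:,1]>-.5)&(p[:,1]<.35)&(p[:,2]>.08)
for q in p[m][::25]:print(q.round(2),end=' ')
```

```text
rack
1216 [ 0.504 -0.262  0.035] [ 0.591 -0.129  0.06 ] ((0.5461713075637817, -0.19525828957557678), (0.12515132129192352, 0.06540437787771225), 77.53430938720703) [[0.5006999969482422, -0.2493000030517578], [0.5645999908447266, -0.26339998841285706], [0.5916000008583069, -0.1412000060081482], [0.5277000069618225, -0.12710000574588776]] 0.04670685107620118
cover
277 [ 0.555 -0.261  0.065] [ 0.589 -0.14   0.116] ((0.5703490376472473, -0.20002979040145874), (0.12405703961849213, 0.011570839211344719), 77.57242584228516) [[0.5514000058174133, -0.25940001010894775], [0.5626999735832214, -0.26179999113082886], [0.5892999768257141, -0.14069999754428864], [0.578000009059906, -0.13819999992847443]] 0.10801286131908579
bed
5990 [0.427 0.073 0.03 ] [0.597 0.314 0.048] ((0.5113287568092346, 0.19383512437343597), (0.23033222556114197, 0.15077072381973267), 83.77149963378906) [[0.4239000082015991, 0.08749999850988388], [0.5738000273704529, 0.07119999825954437], [0.598800003528595, 0.3000999987125397], [0.4489000141620636, 0.3165000081062317]] 0.039868640137589395
fence
604 [0.511 0.148 0.052] [0.
[... 4397 characters left out ...]
.22 0.02 0.5 ] [ 0.22 -0.01  0.53] [ 0.22 -0.04  0.54] [0.21 0.04 0.48] [0.22 0.01 0.51] [ 0.22 -0.02  0.54] [0.2  0.06 0.45] [0.21 0.03 0.5 ] [ 0.22 -0.    0.53] [ 0.22 -0.03  0.54] [0.21 0.06 0.47] [0.21 0.02 0.51] [ 0.22 -0.    0.54] [ 0.22 -0.03  0.55] [0.21 0.05 0.49] [0.21 0.02 0.52] [ 0.22 -0.01  0.54] [ 0.23 -0.04  0.57] [0.21 0.04 0.49] [0.22 0.01 0.53] [ 0.22 -0.01  0.56] [ 0.23 -0.04  0.58] [0.21 0.04 0.5 ] [0.22 0.01 0.54] [ 0.22 -0.01  0.58] [ 0.23 -0.04  0.59] [0.21 0.04 0.51] [0.22 0.01 0.55] [ 0.22 -0.01  0.58] [ 0.23 -0.04  0.6 ] [0.21 0.04 0.52] [0.22 0.01 0.55] [ 0.23 -0.01  0.59] [ 0.23 -0.04  0.6 ] [0.21 0.04 0.52] [0.22 0.01 0.56] [ 0.22 -0.01  0.59] [ 0.23 -0.04  0.61]
```

Run:
```python
from h import *
for n in('top1','side1'):
    w=world(np.load(n+'.npz'));p=w.reshape(-1,3)
    for z0,z1 in((.02,.1),(.1,.2),(.2,.4),(.4,.6)):
        m=(p[:,0]>.6)&(p[:,0]<.9)&(p[:,1]>-.42)&(p[:,1]<0.3)&(p[:,2]>z0)&(p[:,2]<z1)
        q=p[m]; H,_,_=np.histogram2d(q[:,0],q[:,1],bins=[np.arange(.6,.86,.04),np.arange(-.42,.31,.06)])
        print(n,z0,z1);print(H.astype(int))
# reader frame
w=world(np.load('top1.npz'));p=w[240:335,215:345].reshape(-1,3);y=-6.05*np.pi/180
c=np.array([.5105,.194]);R=np.array([[np.cos(y),-np.sin(y)],[np.sin(y),np.cos(y)]])
for n,(a,b,c0,d) in dict(top1=(240,335,215,345),side1=(180,260,210,295)).items():
    p=world(np.load(n+'.npz'))[a:b,c0:d].reshape(-1,3)
    f=p[(p[:,2]>.052)&(p[:,2]<.075)]; q=(f[:,:2]-c)@R
    L=q[(q[:,1]<.07)];S=q[(q[:,0]<.03)]
    print(n,'long',np.percentile(L,[2,10,50,90,98],axis=0).round(4).tolist(),'short',np.percentile(S,[2,10,50,90,98],axis=0).round(4).tolist())
```

```text
top1 0.02 0.1
[[ 48   0   0   0   0   0   0   0   0   0   0   0]
 [  2   0  20  82   0   0   0   0   0   0   0   0]
 [  0   0   0  34  93   0   0   0  94  20  23   0]
 [  0   0   0 128  89  13 324   0  97  63  76 150]
 [  0   0   0   1 293 126  12   0   0   0  37 125]
 [  0   0   0   7   6 180   0  74  28   0  66 368]]
top1 0.1 0.2
[[  0   0   0   0   0   0   0   0   0   0   0   0]
 [ 74  89  82 173   0   0   0   0   0   0   0   0]
 [112  54  28  53   0   0   0   0 102  30   0   0]
 [ 52  63  35  92   0   0 101   0 495 288   0   0]
 [  4 146 104  96 326  44   1  31 109  70   0   0]
 [  1  65 111  99 277 360   0 291 220   0   0   0]]
top1 0.2 0.4
[[  0   0   0   0   0   0   0   0   0   0   0   0]
 [  7  89 442 454  75   0   0   0   0   0   0   0]
 [  1   0 132   1  79   0   0   0   0   0   0   0]
 [756 330   0   0   0   0   0   0  47   1   0   0]
 [441 625   4   0   0   0   0  10  36   0   0   0]
 [  6 563 343   0 793 116   0   0   0   0   0   0]]
top1 0.4 0.6
[[   0    0    0    0    0    0    0    0    0    0    0    0]
 [ 344  711  436  873    0    0    0    0    0    0    0    0]

[... 1383 characters left out ...]
 108    0    0    0    0    0    0    0    0]
 [1494  822  414  165    0    0    0    0    0    0    0    0]
 [1124 1278  345   44    0    0    0    0    0    0    0    0]
 [ 654  328  128    0    0    0    0    0    0    0    0    0]
 [ 639  882   96    5    0    0    0    0    0    0    0    0]]
top1 long [[0.0523, -0.0381], [0.0536, -0.0295], [0.0595, 0.0139], [0.0655, 0.0588], [0.0672, 0.0676]] short [[-0.0096, 0.0909], [-0.0059, 0.0919], [0.01, 0.0977], [0.0258, 0.1043], [0.0285, 0.1051]]
side1 long [[0.0505, -0.0395], [0.0519, -0.0361], [0.0581, 0.0084], [0.0642, 0.0575], [0.065, 0.0679]] short [[-0.0104, 0.0895], [-0.0058, 0.0905], [0.0092, 0.0965], [0.0257, 0.1053], [0.0287, 0.1091]]
```

Run:
```python
import cv2
a=cv2.imread('pics/top1.png')[235:330,220:345]
b=cv2.imread('pics/side1.png')[175:265,205:300]
r=lambda i:cv2.resize(i,(400,400),interpolation=cv2.INTER_CUBIC)
cv2.imwrite('pics/rd.png',cv2.hconcat([r(a),r(b)]))
```

```text
(no output)
```

View pics/rd.png

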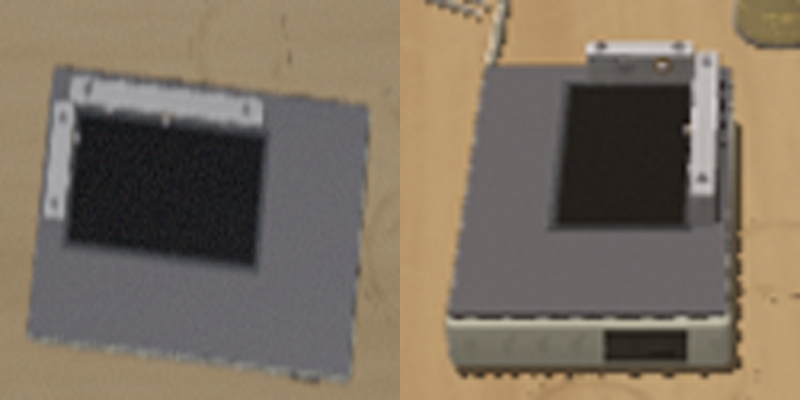

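The crop shows the fence L at the reader's far left corner, with a plunger in each fence. Next I check how close the shelf comes to the rack.

Run:
```python
from h import *
P=np.concatenate([world(np.load(n+'.npz')).reshape(-1,3) for n in('top1','side1')])
for z0 in np.arange(.08,.56,.06):
    print(round(z0,2),end=': ')
    for y0 in np.arange(-.34,-.04,.04):
        q=P[(P[:,0]>.595)&(P[:,1]>y0)&(P[:,1]<y0+.04)&(P[:,2]>z0)&(P[:,2]<z0+.06)][:,0]
        print('%.2f:%s'%(y0,np.sort(q)[2].round(3) if len(q)>3 else '-'),end='  ')
    print()
```

```text
0.08: -0.34:0.672  -0.30:0.67  -0.26:0.656  -0.22:0.813  -0.18:0.781  -0.14:0.781  -0.10:0.809  -0.06:0.731  
0.14: -0.34:0.672  -0.30:0.66  -0.26:0.654  -0.22:0.964  -0.18:0.79  -0.14:0.79  -0.10:0.852  -0.06:0.863  
0.2: -0.34:0.649  -0.30:0.644  -0.26:0.649  -0.22:0.962  -0.18:0.702  -0.14:0.804  -0.10:1.039  -0.06:1.039  
0.26: -0.34:0.818  -0.30:0.647  -0.26:0.645  -0.22:0.643  -0.18:0.644  -0.14:0.673  -0.10:1.039  -0.06:1.04  
0.32: -0.34:0.729  -0.30:0.682  -0.26:0.66  -0.22:0.858  -0.18:0.818  -0.14:0.823  -0.10:-  -0.06:-  
0.38: -0.34:0.656  -0.30:0.679  -0.26:0.66  -0.22:0.962  -0.18:-  -0.14:-  -0.10:-  -0.06:-  
0.44: -0.34:0.656  -0.30:0.667  -0.26:0.655  -0.22:1.038  -0.18:1.038  -0.14:1.041  -0.10:1.037  -0.06:1.014  
0.5: -0.34:0.711  -0.30:0.711  -0.26:0.66  -0.22:0.962  -0.18:1.037  -0.14:1.041  -0.10:-  -0.06:1.019  
0.56: -0.34:0.768  -0.30:0.816  -0.26:0.66  -0.22:-  -0.18:-  -0.14:-  -0.10:-  -0.06:-
```

```bash
cat >> h.py <<'E'
from scipy.spatial.transform import Rotation as Ro
def plan(pos,yawdeg,n,rackframe=None):
    "straight line to pos, tool down at yaw, n rows: shift(m), turn(deg) in tool axes"
    o=robot.get_obs();A=Ro.from_euler('xyz',o['ee_rot']);B=Ro.from_euler('xyz',[np.pi,0,np.radians(yawdeg)])
    rv=(A.inv()*B).as_rotvec()/n; d=(np.array(pos)-o['tool_pos'])/n
    print('t',round(o['time'],2),'pos',o['tool_pos'].round(4),'rot',np.degrees(o['ee_rot']).round(2),'F',o['wrist_force'].round(1),'w',round(o['width'],4))
    for i in range(n):
        print((A*Ro.from_rotvec(rv*i)).inv().apply(d).round(4).tolist(),np.degrees(rv).round(2).tolist())
E
python3 -c "
from h import *
plan([.52,-.19,.20],77.6,14)"
```

```text
t 0.1 pos [ 0.1513 -0.5283  0.2044] rot [-1.7989e+02 -1.0000e-02  1.5970e+01] F [-0.9  0.1  0.3] w 0.0939
[0.032, -0.016, 0.0004] [-0.01, -0.01, -4.4]
[0.0331, -0.0135, 0.0003] [-0.01, -0.01, -4.4]
[0.034, -0.0109, 0.0003] [-0.01, -0.01, -4.4]
[0.0348, -0.0083, 0.0003] [-0.01, -0.01, -4.4]
[0.0353, -0.0056, 0.0003] [-0.01, -0.01, -4.4]
[0.0356, -0.0028, 0.0003] [-0.01, -0.01, -4.4]
[0.0357, -0.0001, 0.0003] [-0.01, -0.01, -4.4]
[0.0356, 0.0027, 0.0003] [-0.01, -0.01, -4.4]
[0.0353, 0.0054, 0.0003] [-0.01, -0.01, -4.4]
[0.0348, 0.0081, 0.0003] [-0.01, -0.01, -4.4]
[0.0341, 0.0107, 0.0003] [-0.01, -0.01, -4.4]
[0.0332, 0.0133, 0.0003] [-0.01, -0.01, -4.4]
[0.0321, 0.0158, 0.0003] [-0.01, -0.01, -4.4]
[0.0307, 0.0182, 0.0003] [-0.01, -0.01, -4.4]
```

```bash
python3 -m crank '[[0,[0.032,-0.016,0],[0,0,-4.4]],[0,[0.033,-0.0135,0],[0,0,-4.4]],[0,[0.034,-0.011,0],[0,0,-4.4]],[0,[0.035,-0.008,0],[0,0,-4.4]],[0,[0.035,-0.0055,0],[0,0,-4.4]],[0,[0.0355,-0.003,0],[0,0,-4.4]],[0,[0.0355,0,0],[0,0,-4.4]],[0,[0.0355,0.0025,0],[0,0,-4.4]]]'
python3 -m crank '[[0,[0.0355,0.0055,0],[0,0,-4.4]],[0,[0.035,0.008,0],[0,0,-4.4]],[0,[0.034,0.0105,0],[0,0,-4.4]],[0,[0.033,0.0135,0],[0,0,-4.4]],[0,[0.032,0.016,0],[0,0,-4.4]],[0,[0.031,0.018,0],[0,0,-4.4]],[0,[0,0,0],[0,0,0]]]'
python3 - <<'E'
from h import *
s=snap('wrist','wr1')
print(s['R'].round(3),s['t'],-s['R'].T@s['t'],s['fx'],s['cx'],s['cy'])
plan([.544,-.195,.20],77.6,1)
E
```

```text
time: 0.9
tool_pos: [0.3622, -0.3346, 0.205]
ee_rot: [-3.141, -0.0, 0.896]
wrist_force: [-0.2, -0.8, -0.5]
width: 0.0936
finger_force: 0.0
time: 1.6
tool_pos: [0.5216, -0.1876, 0.2043]
ee_rot: [-3.14, -0.002, 1.36]
wrist_force: [-0.2, -0.9, -0.4]
width: 0.0939
finger_force: 0.0
[[ 0.978 -0.209 -0.002]
 [-0.201 -0.943  0.264]
 [-0.057 -0.258 -0.964]] [-0.54836127 -0.09832522  0.37250592] [ 0.53767221 -0.11125925  0.38426366] 371.64829954431775 319.29517588340775 232.38599541980494
t 1.65 pos [ 0.5203 -0.1893  0.2045] rot [-1.7989e+02 -1.0000e-02  7.7740e+01] F [-0.5  0.2 -0.8] w 0.0938
[-0.0006, 0.0244, 0.0044] [-0.11, -0.01, 0.14]
```

View pics/wr1.png

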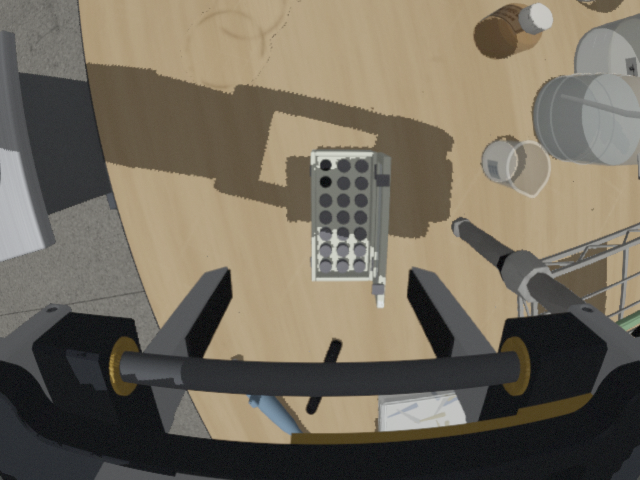

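The wrist view shows the rack at (343,215), lined up with the fingers, with the cover standing on its right side at (382,230). The beaker is at (515,165) and the post foot at (460,228).

```bash
cat >> h.py <<'E'
def wworld(s):
    v,u=np.mgrid[0:480,0:640].astype(float); a=(u-s['cx'])/s['fx'];b=(v-s['cy'])/s['fy'];th=np.hypot(a,b);k=np.tan(th)/np.maximum(th,1e-9);z=s['z_map']
    w=(np.stack([a*k*z,b*k*z,z],-1)-s['t'])@s['R']; w[z==0]=np.nan; return w
def mr(p):
    r=cv2.minAreaRect(p[:,:2].astype(np.float32)); print(len(p),np.array(r[0]).round(4),np.array(r[1]).round(4),round(r[2],1),'z',np.percentile(p[:,2],[5,50,95]).round(4)); print(cv2.boxPoints(r).round(4).tolist())
E
python3 - <<'E'
from h import *
w=wworld(np.load('wr1.npz'));p=w[140:315,300:400].reshape(-1,3)
mr(p[(p[:,2]>.045)&(p[:,2]<.056)]);mr(p[(p[:,2]>.065)&(p[:,2]<.13)]);mr(p[(p[:,2]>.1)&(p[:,2]<.13)])
print('table',np.nanmedian(w[100:130,300:400,2]))
w=wworld(np.load('wr1.npz')); o=robot.get_obs()
E
```

```text
4103 [ 0.5419 -0.1924] [0.1241 0.0601] 78.2 z [0.0462 0.048  0.0514]
[[0.4999000132083893, -0.24699999392032623], [0.5587000250816345, -0.25929999351501465], [0.5839999914169312, -0.13779999315738678], [0.5252000093460083, -0.12549999356269836]]
1688 [ 0.5677 -0.1974] [0.1242 0.0114] 77.7 z [0.071  0.1094 0.1123]
[[0.5489000082015991, -0.25679999589920044], [0.5600000023841858, -0.25929999351501465], [0.5864999890327454, -0.1378999948501587], [0.5753999948501587, -0.1354999989271164]]
1412 [ 0.5677 -0.1977] [0.1235 0.0113] 77.8 z [0.1066 0.1096 0.1124]
[[0.5490999817848206, -0.25690001249313354], [0.5601000189781189, -0.25929999351501465], [0.5863000154495239, -0.13850000500679016], [0.5752000212669373, -0.13609999418258667]]
table 0.0003965615485315246
```

```bash
python3 -m crank '[[0,[0.0013,0.022,0],[0,0,-0.2]],[0,[0,0,0.03],[0,0,0]],[0,[0,0,0.04],[0,0,0]],[0,[0,0,0.035],[0,0,0]],[0,[0,0,0.0115],[0,0,0]],[0,[0,0,0],[0,0,0]]]'
python3 -m crank '[[0,[0,-0.008,0],[0,0,0]],[0,[0,-0.008,0],[0,0,0]],[0,[0,-0.008,0],[0,0,0]],[0,[0,-0.008,0],[0,0,0]]]'
python3 -m crank '[[0,[0,-0.008,0],[0,0,0]],[0,[0,-0.008,0],[0,0,0]],[0,[0,-0.008,0],[0,0,0]],[0,[0,-0.006,0],[0,0,0]],[0,[0,0,0.006],[0,0,0]],[0,[0,0,0.006],[0,0,0]]]'
```

```text
time: 2.25
tool_pos: [0.5394, -0.1944, 0.0868]
ee_rot: [-3.137, -0.001, 1.356]
wrist_force: [0.4, 0.3, -0.3]
width: 0.0943
finger_force: 0.0
time: 2.65
tool_pos: [0.5103, -0.1878, 0.0906]
ee_rot: [3.138, 0.001, 1.357]
wrist_force: [0.8, 0.3, -0.1]
width: 0.0938
finger_force: 0.3
time: 3.25
tool_pos: [0.4809, -0.1812, 0.0767]
ee_rot: [3.141, 0.0, 1.357]
wrist_force: [0.1, 0.7, 1.1]
width: 0.0943
finger_force: 0.3
```

```bash
python3 -m crank '[[0,[0,0,0.005],[0,0,0]],[0,[0,0,0.005],[0,0,0]],[0,[0,0,0.004],[0,0,0]],[0,[0,0,0.003],[0,0,0]],[0,[0,0,0],[0,0,0]]]'
python3 -m crank '[[0,[0,0,0.002],[0,0,0]],[0,[0,0,0],[0,0,0]]]'
python3 -m crank '[[0,[0,0,0.001],[0,0,0]],[0,[0,0,0],[0,0,0]]]'
```

```text
time: 3.75
tool_pos: [0.4806, -0.181, 0.0593]
ee_rot: [-3.141, -0.0, 1.357]
wrist_force: [0.4, 0.0, -0.4]
width: 0.094
finger_force: 0.0
time: 3.95
tool_pos: [0.4809, -0.1811, 0.0579]
ee_rot: [3.141, 0.0, 1.357]
wrist_force: [0.6, -0.5, -0.1]
width: 0.094
finger_force: 0.0
time: 4.15
tool_pos: [0.481, -0.1812, 0.0573]
ee_rot: [3.141, 0.0, 1.357]
wrist_force: [-0.2, -0.1, 0.6]
width: 0.0939
finger_force: 0.4
```

```bash
python3 -m crank '[[0,[0,0,0.001],[0,0,0]],[0,[0,0,0],[0,0,0]]]'
python3 -m crank '[[0,[0,0,0.001],[0,0,0]],[0,[0,0,0],[0,0,0]]]'
python3 -m crank '[[0,[0,0,0.001],[0,0,0]],[0,[0,0,0],[0,0,0]]]'
```

```text
time: 4.35
tool_pos: [0.481, -0.1812, 0.0571]
ee_rot: [3.141, 0.0, 1.357]
wrist_force: [-1.9, 1.2, 4.6]
width: 0.0938
finger_force: 2.5
time: 4.55
tool_pos: [0.4811, -0.1813, 0.057]
ee_rot: [3.14, 0.001, 1.358]
wrist_force: [-3.7, 2.1, 8.0]
width: 0.0939
finger_force: 4.3
time: 4.75
tool_pos: [0.4812, -0.1813, 0.0568]
ee_rot: [3.14, 0.001, 1.358]
wrist_force: [-5.6, 2.1, 12.2]
width: 0.094
finger_force: 6.1
```

```bash
python3 -m crank '[[0,[0,0,-0.01],[0,0,0]],[0,[0,0,-0.03],[0,0,0]],[0,[0,0.03,-0.05],[0,0,0]],[0,[0,0.03,-0.03],[0,0,0]],[0,[0,0,0],[0,0,0]]]'
python3 - <<'E'
from h import *
s=snap('wrist','wr2');w=wworld(s);p=w[120:320,260:420].reshape(-1,3)
mr(p[(p[:,2]>.035)&(p[:,2]<.075)])
plan([.542,-.1925,.05],77.7,1)
E
```

```text
time: 5.25
tool_pos: [0.5402, -0.1947, 0.1725]
ee_rot: [3.13, 0.003, 1.358]
wrist_force: [0.1, -0.1, -0.6]
width: 0.0937
finger_force: 0.0
10552 [ 0.543  -0.1926] [0.1251 0.064 ] 78.0 z [0.0553 0.0568 0.0582]
[[0.49869999289512634, -0.24709999561309814], [0.5612999796867371, -0.2603999972343445], [0.5873000025749207, -0.13809999823570251], [0.5246999859809875, -0.12479999661445618]]
t 5.3 pos [ 0.5375 -0.1938  0.1693] rot [1.797e+02 8.000e-02 7.780e+01] F [ 0.3  1.3 -1.3] w 0.094
[0.0023, 0.0035, 0.1194] [0.3, 0.08, 0.1]
```

View pics/wr2.png

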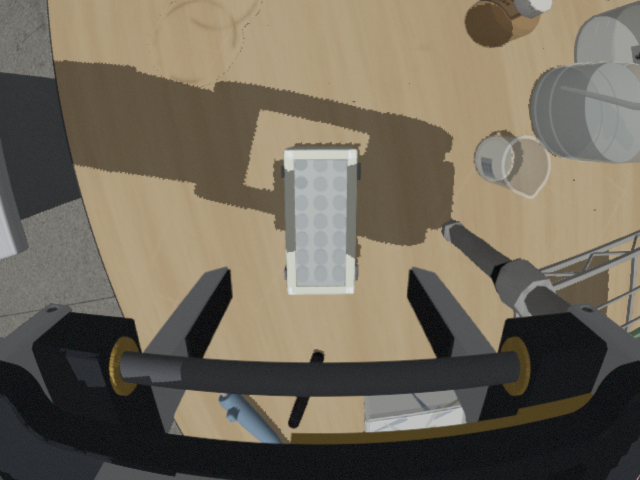

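The cover lies flat at a height of 0.057 m and the rack hasn't moved. It is centred between the fingers, with its middle at about (320,220). Next I descend to grasp it with the fingertips about 25 mm up, so they clear the 20 mm fence later.

```bash
python3 -m crank '[[0,[0.001,0.004,0.03],[0.2,0,0]],[0,[0,0,0.04],[0,0,0]],[0,[0,0,0.04],[0,0,0]],[0,[0,0,0.02],[0,0,0]],[0,[0,0,0.01],[0,0,0]],[0,[0,0,0],[0,0,0]],[0,[0,0,0],[0,0,0]]]'
python3 -c "
from h import *
plan([.543,-.1926,.025],77.9,1)"
```

```text
time: 6.0
tool_pos: [0.5392, -0.1929, 0.0276]
ee_rot: [-3.139, 0.0, 1.357]
wrist_force: [-0.1, -0.0, 0.7]
width: 0.0945
finger_force: 0.0
t 6.0 pos [ 0.5392 -0.1929  0.0276] rot [-1.7985e+02  2.0000e-02  7.7770e+01] F [-0.1 -0.   0.7] w 0.0945
[0.0011, 0.0036, 0.0025] [-0.15, 0.02, -0.13]
```

```bash
python3 -m crank '[[0,[0.001,0.003,0.002],[0,0,0]],[0,[0,0,0],[0,0,0]],[0.25,[0,0,0],[0,0,0]],[0.3,[0,0,0],[0,0,0]],[0.35,[0,0,0],[0,0,0]],[0.5,[0,0,0],[0,0,0]],[0.7,[0,0,0],[0,0,0]],[1,[0,0,0],[0,0,0]]]'
python3 -m crank '[[1,[0,0,0],[0,0,0]],[1,[0,0,0],[0,0,0]],[1,[0,0,0],[0,0,0]],[1,[0,0,0],[0,0,0]]]'
```

```text
time: 6.8
tool_pos: [0.5424, -0.1925, 0.0249]
ee_rot: [-3.139, 0.0, 1.357]
wrist_force: [0.9, -0.4, 0.2]
width: 0.0601
finger_force: 30.0
time: 7.2
tool_pos: [0.5425, -0.1925, 0.0249]
ee_rot: [-3.139, 0.0, 1.357]
wrist_force: [3.3, -0.6, -0.9]
width: 0.0596
finger_force: 30.0
```

```bash
python3 -m crank '[[1,[0,0,-0.01],[0,0,0]],[1,[0,-0.005,-0.02],[0,0,0]],[1,[0,-0.015,-0.03],[0,0,0]],[1,[0,-0.02,-0.03],[0,0,0]],[1,[0,-0.01,-0.01],[0,0,0]],[1,[0,0,0],[0,0,0]]]'
python3 -c "
from h import *
plan([.5134,.2027,.125],84,12)"
```

```text
time: 7.8
tool_pos: [0.4934, -0.1819, 0.1266]
ee_rot: [-3.141, 0.001, 1.357]
wrist_force: [-0.0, 0.6, -4.5]
width: 0.0599
finger_force: 30.0
t 7.8 pos [ 0.4934 -0.1819  0.1266] rot [-1.7995e+02  5.0000e-02  7.7750e+01] F [-0.   0.6 -4.5] w 0.0599
[0.0317, -0.0052, 0.0001] [-0.0, 0.0, -0.52]
[0.0317, -0.0049, 0.0001] [-0.0, 0.0, -0.52]
[0.0318, -0.0046, 0.0001] [-0.0, 0.0, -0.52]
[0.0318, -0.0043, 0.0001] [-0.0, 0.0, -0.52]
[0.0318, -0.004, 0.0001] [-0.0, 0.0, -0.52]
[0.0319, -0.0037, 0.0001] [-0.0, 0.0, -0.52]
[0.0319, -0.0034, 0.0001] [-0.0, 0.0, -0.52]
[0.0319, -0.0031, 0.0001] [-0.0, 0.0, -0.52]
[0.032, -0.0029, 0.0001] [-0.0, 0.0, -0.52]
[0.032, -0.0026, 0.0001] [-0.0, 0.0, -0.52]
[0.032, -0.0023, 0.0001] [-0.0, 0.0, -0.52]
[0.032, -0.002, 0.0001] [-0.0, 0.0, -0.52]
```

```bash
python3 -m crank '[[1,[0.01,-0.002,0],[0,0,0]],[1,[0.022,-0.004,0],[0,0,-0.6]],[1,[0.032,-0.005,0],[0,0,-0.6]],[1,[0.032,-0.005,0],[0,0,-0.6]],[1,[0.032,-0.004,0],[0,0,-0.6]],[1,[0.032,-0.004,0],[0,0,-0.6]],[1,[0.032,-0.004,0],[0,0,-0.6]],[1,[0.032,-0.003,0],[0,0,-0.6]]]'
python3 -m crank '[[1,[0.032,-0.003,0],[0,0,-0.6]],[1,[0.032,-0.003,0],[0,0,-0.6]],[1,[0.032,-0.003,0],[0,0,-0.6]],[1,[0.03,-0.002,0],[0,0,-0.6]],[1,[0.02,-0.002,0],[0,0,0]],[1,[0.01,-0.001,0],[0,0,0]],[1,[0,0,0],[0,0,0]],[1,[0,0,0],[0,0,0]]]'
python3 - <<'E'
from h import *
plan([.5134,.2027,.125],84,1)
s=snap('wrist','wr3');t=snap('top','top3');w=wworld(s)
m=(w[...,2]>.053)&(w[...,2]<.066)&(w[...,1]>.1)&(w[...,0]>.4)&(w[...,0]<.65)&(w[...,1]<.34)
v,u=np.nonzero(m);print(len(v),u.min(),u.max(),v.min(),v.max())
c=np.array([.5105,.194]);y=np.radians(-6.05);R=np.array([[np.cos(y),-np.sin(y)],[np.sin(y),np.cos(y)]])
q=(w[m][:,:2]-c)@R
for lo,hi in((-.04,-.02),(-.02,0),(0,.02),(.02,.04),(.04,.06)):
    k=q[(q[:,1]>lo)&(q[:,1]<hi)&(q[:,0]>.03)]
    if len(k)>10:print('long',lo,np.percentile(k[:,0],[2,50,98]).round(4),len(k))
for lo,hi in((-.02,0),(0,.02),(.02,.03)):
    k=q[(q[:,0]>lo)&(q[:,0]<hi)&(q[:,1]>.07)]
    if len(k)>10:print('short',lo,np.percentile(k[:,1],[2,50,98]).round(4),len(k))
E
```

```text
time: 8.6
tool_pos: [0.5025, 0.0464, 0.1224]
ee_rot: [-3.133, -0.0, 1.432]
wrist_force: [0.3, 0.2, -4.6]
width: 0.0598
finger_force: 30.0
time: 9.4
tool_pos: [0.508, 0.2001, 0.124]
ee_rot: [-3.136, 0.001, 1.473]
wrist_force: [-0.5, -0.4, -4.7]
width: 0.0596
finger_force: 30.0
t 9.4 pos [0.508  0.2001 0.124 ] rot [-1.7969e+02  8.0000e-02  8.4370e+01] F [-0.5 -0.4 -4.7] w 0.0596
[0.0031, 0.0051, -0.001] [-0.31, 0.08, 0.37]
5735 308 423 96 289
long -0.04 [0.0612 0.0628 0.064 ] 18
long -0.02 [0.0483 0.0576 0.0641] 443
long 0 [0.0505 0.0565 0.0638] 571
long 0.02 [0.0495 0.0562 0.0637] 622
long 0.04 [0.0505 0.0565 0.0641] 644
short -0.02 [0.0944 0.1012 0.108 ] 407
short 0 [0.0931 0.1009 0.1083] 724
short 0.02 [0.0937 0.1014 0.1087] 344
```

View pics/wr3.png

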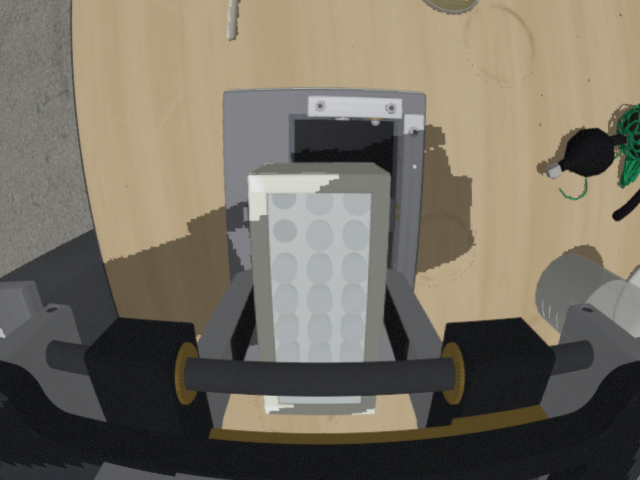

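The rack hangs over the bed with the cover shut. The long fence is on the right at (410,180) and the short fence at the top (355,107), both about 25 mm from the rack. Now I lower it.

```bash
python3 -m crank '[[1,[0,0,0.015],[0,0,0.4]],[1,[0,0,0.02],[0,0,0]],[1,[0,0,0.014],[0,0,0]],[1,[0,0,0.004],[0,0,0]],[1,[0,0,0],[0,0,0]],[1,[0,0,0],[0,0,0]]]'
python3 -m crank '[[1,[0,0,0.002],[0,0,0]],[1,[0,0,0],[0,0,0]]]'
python3 -m crank '[[1,[0,0,0.002],[0,0,0]],[1,[0,0,0],[0,0,0]]]'
```

```text
time: 10.1
tool_pos: [0.5088, 0.2007, 0.0728]
ee_rot: [-3.139, -0.001, 1.465]
wrist_force: [0.6, 0.0, -4.7]
width: 0.0597
finger_force: 30.0
time: 10.3
tool_pos: [0.5087, 0.2008, 0.0709]
ee_rot: [-3.139, -0.001, 1.466]
wrist_force: [-0.4, -0.3, -4.3]
width: 0.0596
finger_force: 30.0
time: 10.5
tool_pos: [0.5082, 0.2007, 0.0681]
ee_rot: [-3.138, -0.0, 1.466]
wrist_force: [0.2, 0.4, -4.1]
width: 0.0601
finger_force: 30.0
```

```bash
python3 -m crank '[[1,[0,0,0.002],[0,0,0]],[1,[0,0,0],[0,0,0]]]'
python3 -m crank '[[1,[0,0,0.001],[0,0,0]],[1,[0,0,0],[0,0,0]]]'
python3 -m crank '[[1,[0,0,0.001],[0,0,0]],[1,[0,0,0],[0,0,0]]]'
```

```text
time: 10.7
tool_pos: [0.508, 0.2007, 0.0659]
ee_rot: [-3.138, -0.0, 1.466]
wrist_force: [-0.8, 0.0, -4.2]
width: 0.0597
finger_force: 30.0
time: 10.9
tool_pos: [0.5081, 0.2007, 0.065]
ee_rot: [-3.138, -0.0, 1.466]
wrist_force: [0.2, -0.4, -6.2]
width: 0.0599
finger_force: 30.0
time: 11.1
tool_pos: [0.5083, 0.2007, 0.0649]
ee_rot: [-3.139, -0.0, 1.466]
wrist_force: [-1.3, -0.6, -0.4]
width: 0.0597
finger_force: 30.0
```

```bash
python3 -m crank '[[1,[0.004,0.004,0],[0,0,0]],[1,[0.005,0.005,0],[0,0,0]],[1,[0.005,0.005,0],[0,0,0]],[1,[0.004,0.003,0],[0,0,0]],[1,[0,0,0],[0,0,0]]]'
python3 -m crank '[[1,[0,0.002,0],[0,0,0]],[1,[0,0,0],[0,0,0]]]'
python3 -m crank '[[1,[0,0.002,0],[0,0,0]],[1,[0,0,0],[0,0,0]]]'
```

```text
time: 11.6
tool_pos: [0.5284, 0.2176, 0.0649]
ee_rot: [-3.14, -0.001, 1.466]
wrist_force: [0.6, -1.1, 3.0]
width: 0.0595
finger_force: 30.0
time: 11.8
tool_pos: [0.5292, 0.2175, 0.0649]
ee_rot: [-3.139, -0.002, 1.466]
wrist_force: [-2.3, 0.8, 4.5]
width: 0.0602
finger_force: 30.0
time: 12.0
tool_pos: [0.5302, 0.2174, 0.0649]
ee_rot: [-3.137, -0.002, 1.466]
wrist_force: [-5.1, 0.7, 6.1]
width: 0.0599
finger_force: 30.0
```

```bash
python3 -m crank '[[1,[0,0.001,-0.001],[0,0,0]],[1,[0,0,0],[0,0,0]]]'
python3 -m crank '[[1,[0.002,0,-0.0005],[0,0,0]],[1,[0,0,0],[0,0,0]]]'
python3 -m crank '[[1,[0.002,0,0],[0,0,0]],[1,[0,0,0],[0,0,0]]]'
python3 -m crank '[[1,[0.002,0,0],[0,0,0]],[1,[0,0,0],[0,0,0]]]'
```

```text
time: 12.2
tool_pos: [0.5311, 0.2171, 0.0649]
ee_rot: [-3.136, -0.001, 1.466]
wrist_force: [-4.8, 2.4, 3.8]
width: 0.06
finger_force: 30.0
time: 12.4
tool_pos: [0.5316, 0.2178, 0.0649]
ee_rot: [-3.137, 0.001, 1.466]
wrist_force: [-3.2, -1.4, 1.1]
width: 0.0597
finger_force: 30.0
time: 12.6
tool_pos: [0.5323, 0.2199, 0.0649]
ee_rot: [-3.137, 0.001, 1.465]
wrist_force: [-2.5, -1.6, -1.0]
width: 0.0597
finger_force: 30.0
time: 12.8
tool_pos: [0.5324, 0.2218, 0.0649]
ee_rot: [-3.137, 0.001, 1.465]
wrist_force: [-2.5, -2.9, -2.0]
width: 0.0594
finger_force: 30.0
```

Both plungers are starting to give. I keep pushing in both directions.

```bash
python3 -m crank '[[1,[0.001,0.001,0],[0,0,0]],[1,[0,0,0],[0,0,0]]]'
python3 -m crank '[[1,[0.001,0.001,0],[0,0,0]],[1,[0,0,0],[0,0,0]]]'
python3 -m crank '[[1,[0.001,0.001,0],[0,0,0]],[1,[0,0,0],[0,0,0]]]'
```

```text
time: 13.0
tool_pos: [0.5326, 0.2221, 0.065]
ee_rot: [-3.135, 0.002, 1.465]
wrist_force: [-5.9, -4.5, 0.9]
width: 0.0598
finger_force: 30.0
time: 13.2
tool_pos: [0.5327, 0.2222, 0.0651]
ee_rot: [-3.133, 0.004, 1.465]
wrist_force: [-8.0, -7.1, 2.7]
width: 0.0596
finger_force: 30.0
time: 13.4
tool_pos: [0.5327, 0.2224, 0.0651]
ee_rot: [-3.131, 0.006, 1.465]
wrist_force: [-10.7, -9.1, 5.4]
width: 0.0601
finger_force: 30.0
```

```bash
python3 -m crank '[[1,[0.001,0.001,0],[-0.4,0.25,0]],[1,[0,0,0],[0,0,0]]]'
python3 -m crank '[[1,[0.001,0.001,0],[-0.3,0.2,0]],[1,[0,0,0],[0,0,0]]]'
python3 -m crank '[[1,[0.001,0.0005,0],[-0.2,0.2,0]],[1,[0,0,0],[0,0,0]],[1,[0,0,0],[0,0,0]]]'
```

```text
time: 13.6
tool_pos: [0.5327, 0.2225, 0.065]
ee_rot: [-3.135, 0.004, 1.465]
wrist_force: [-13.2, -11.0, 5.9]
width: 0.06
finger_force: 30.0
time: 13.8
tool_pos: [0.5327, 0.2225, 0.0649]
ee_rot: [-3.138, 0.002, 1.465]
wrist_force: [-15.6, -12.6, 8.4]
width: 0.0597
finger_force: 30.0
time: 14.1
tool_pos: [0.5327, 0.2226, 0.0649]
ee_rot: [-3.14, 0.001, 1.465]
wrist_force: [-15.2, -15.0, 11.0]
width: 0.0598
finger_force: 30.0
```

```bash
python3 -m crank '[[1,[0.001,0.001,-0.001],[-0.15,0.1,0]],[1,[0,0,0],[0,0,0]],[1,[0,0,0],[0,0,0]]]'
python3 -m crank '[[1,[0.001,0.0005,-0.0005],[-0.1,0.1,0]],[1,[0,0,0],[0,0,0]],[1,[0,0,0],[0,0,0]]]'
python3 - <<'E'
from h import *
s=snap('wrist','wr4');t=snap('top','top4');w=world(t)
a=cv2.imread('pics/wr4.png')[60:420,160:480];b=cv2.imread('pics/top4.png')[220:340,210:350]
cv2.imwrite('pics/c4.png',cv2.hconcat([cv2.resize(a,(400,450)),cv2.resize(b,(400,450),interpolation=cv2.INTER_CUBIC)]))
w=wworld(s);c=np.array([.5105,.194]);y=np.radians(-6.05);R=np.array([[np.cos(y),-np.sin(y)],[np.sin(y),np.cos(y)]])
m=(w[...,2]>.092)&(w[...,2]<.102)&(w[...,1]>.1)&(w[...,1]<.34)&(w[...,0]>.45)&(w[...,0]<.6)
mr(w[m]);q=(w[m][:,:2]-c)@R;print(np.percentile(q,[1,99],axis=0).round(4))
m=(w[...,2]>.053)&(w[...,2]<.066)&(w[...,1]>.1)&(w[...,1]<.34)&(w[...,0]>.45)&(w[...,0]<.65)
q=(w[m][:,:2]-c)@R;print('fence max',np.percentile(q,98.5,axis=0).round(4))
E
```

```text
time: 14.4
tool_pos: [0.5327, 0.2226, 0.0649]
ee_rot: [-3.14, 0.001, 1.465]
wrist_force: [-16.9, -15.7, 8.3]
width: 0.06
finger_force: 30.0
time: 14.7
tool_pos: [0.5327, 0.2226, 0.0648]
ee_rot: [-3.14, 0.001, 1.465]
wrist_force: [-17.4, -17.4, 7.1]
width: 0.0594
finger_force: 30.0
28226 [0.5321 0.2222] [0.1251 0.084 ] 84.0 z [0.0956 0.0968 0.0982]
[[0.4837999939918518, 0.16439999639987946], [0.5673999786376953, 0.15569999814033508], [0.5803999900817871, 0.2800999879837036], [0.4968000054359436, 0.2888000011444092]]
[[-0.0121 -0.0291]
 [ 0.05    0.0923]]
fence max [0.0639 0.108 ]
```

View pics/c4.png

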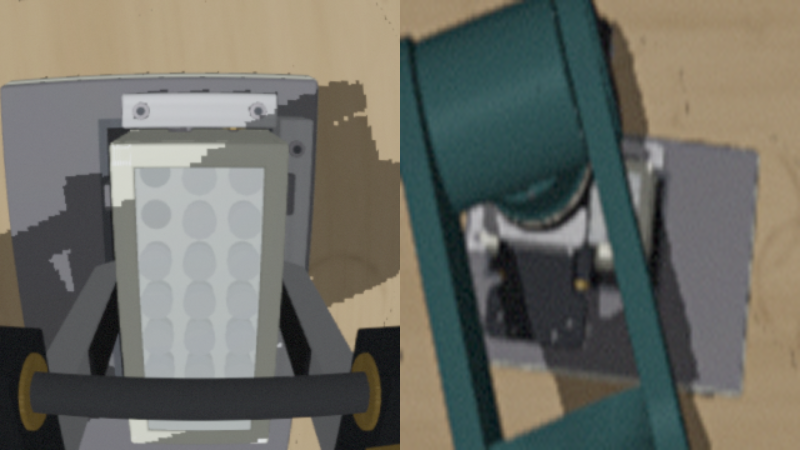

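The rack is flush on both fences, with its edges at reader x 0.050 and y 0.092 against the pads, and it is upright with the cover shut. The push is about 17 N toward each fence. I hold briefly to check it is steady, then hand in.

```bash
python3 -m crank '[[1,[0,0,0],[0,0,0]],[1,[0,0,0],[0,0,0]],[1,[0,0,0],[0,0,0]],[1,[0,0,0],[0,0,0]],[1,[0,0,0],[0,0,0]]]' && python3 -c "
from bench import robot
print(robot.get_obs()['wrist_torque']);print(robot.close_job())"
```

```text
time: 15.3
tool_pos: [0.5327, 0.2226, 0.0649]
ee_rot: [-3.14, 0.001, 1.464]
wrist_force: [-18.8, -17.0, 7.8]
width: 0.0597
finger_force: 30.0
[-3.07677949  4.03467483  0.061044  ]
the job is handed in; nothing more can be done
None
```

I shut the cover on the worktop, carried the rack upright to the reader, and handed the job in at 15.3 s with the gripper still pressing it into the corner at about 17–19 N toward each fence; the plungers can't be read directly, but the rack's measured position and the forces show it home on both fences.

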